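# Open the code-locked box

### The job

Open the child-safe box: turn its left dial to three dots and its right dial to five dots, both while the blue lid is still shut, then slide the lid fully open to the right and let go. Do not shift the lemon, garlic, mug or onion standing round it.

Things in the scene. Friction and masses are not known exactly. Their poses are not given: they have to be found in the camera images.
- lockbox: White box fixed to the worktop, 116 (its x) x 320 (its y) x 55 mm high. Origin: centre of its underside; x away from the robot, y left, z up. Left part (y -48 to 160 mm): lock housing with a dark flat deck at z = 55, carrying two dials with upright axes. Right part (y -160 to -48): compartment with a remote control under a blue sliding lid.
- left_axis (a point): Left dial's axis at deck height, (0, 107, 55) mm in the box's frame. Round it white dot groups 43 mm out, 60 degrees apart. Angle from the box's x axis, counterclockwise from above: 1 dot 150 deg, 2 at 90, 3 at 30, 4 at -30, 5 at -90, 6 at -150. The lid is freed only with both dials within about 0.2 rad of the code.
- right_axis (a point): Right dial's axis at deck height, (0, 5, 55) mm in the box's frame; dot groups as for the left dial.
- left_dial (a joint): Left dial, rad: 0 = fin at 1 dot, grows clockwise from above, pi/3 a group, stops at 5 pi/3 (6 dots); it cannot pass directly between 6 and 1. In the box's frame the fin points at angle 5 pi/6 - value. Three dots = 2.094. Even friction 0.035 N m (1.5 N at the fin), no clicks, stays where it is left. Starts between 3.2 and 4.8.
- right_dial (a joint): Right dial, scale, sense, friction and stops as the left one. Five dots = 4.189. Starts between 1.2 and 3.1.
- left_fin (a point): Top of the outer end of the left dial's red fin, its pointer, 89 mm above the worktop. The fin is 8 mm thick, 5 to 31 mm from the axis, 23 mm high, on a white disc of 62 mm diameter (top 66 mm above the worktop) with a 16 mm steel hub as high as the fin. Push the fin on either side, or pinch it.
- right_fin (a point): Top of the outer end of the right dial's red fin; the same sizes.
- lid (a joint): The lid's slide, m: 0 shut, grows as the lid slides along the box's -y (to the right, out over the box's end), stops at 0.07, fully open. Friction about 2.5 N; stays where it is left. Locked, it gives about 2 mm and stops hard.
- lid_ridge (a point): Centre of the top of the blue lid's ridge, 78 mm above the worktop; shut, at (0, -105) mm in the box's frame. The ridge is 90 mm long along the box's x, 12 mm thick along its y (13.4 mm over its ribs), and rises 23 mm above the lid's top, which is 55 mm above the worktop. Push it on its left face.
- lemon: Loose yellow lemon, 77x51x52 mm, left of the box; leave alone. Origin at its underside.
- garlic: Loose garlic bulb, 56 mm, behind the box; leave alone. Origin at its underside.
- mug: Loose white mug, 78x110x97 mm, right of the box; leave alone. Origin at its underside.
- onion: Loose brown onion, 82x83x94 mm, left of the box; leave alone. Origin at its underside.

How it is judged:
On the way:
1. left dial at three dots and right dial at five dots (each within 0.2 rad), lid still shut (value of joint left_dial between 1.894 and 2.294 rad and value of joint right_dial between 3.989 and 4.389 rad and value of joint lid below 0.006 m), for 0.2 s.
At the end, for the whole second after the job is handed in: The lid is slid open by more than 60 of its 70 mm and is at rest (value of joint lid above 0.06 m and velocity of joint lid between -0.01 and 0.01 m/s); the robot touches nothing.
It fails at once if the lemon, garlic, mug or onion is shifted by more than 30 mm (distance of any of lemon, garlic, mug, onion from where it was at the start of the episode above 0.03 m).
It also fails if it takes over 48 s, if anything falls off the work surface, if the arm or the gripper's body presses on something with over 40 N, if the wrist force passes 120 N, or if a joint passes its speed limit or range.

### The arm

A 6-joint arm with a two-finger parallel gripper is mounted at the origin on a cart in front of the work surface, level with it; the furniture and walls round the work are solid. World frame = base frame: x ahead of the robot, y to its left, z up, the work surface at z = 0. Lengths are in m, angles in rad, forces in N, time in s.
With the tool pointing down it reaches from about 0.25 to 0.725 m from the base axis. Payload 4 kg.
Tool frame: the origin (TCP) lies on the centre line of the jaws, within the pads' length; the fingertips stand 22 mm ahead of it and the grasp point (between the pads) lies 3 mm ahead of it; z points along the fingers, y is the line along which they close (so a half turn about z gives the same grasp; the last joint's range is limited). The gripper opens to 85 mm and grips with 20 to 120 N. Pads are 22 mm wide; open, the fingers measure 114 mm over their backs; the gripper's body (76 mm by 85 mm) begins 54 mm behind the grasp point. The pads swing forward as they close: fully open they stand 13 mm farther back than shut.
Start: joints at [1.251, 0.241, 0.005, 1.335, 0, 1.571], TCP at [0.157, 0.475, 0.253] pointing down, gripper open.
Joint ranges: [-2.72, 2.72], [-1.05, 1.87], [-1.09, 1.28], [-1.99, 2.15], [-1.42, 1.44], [-3.14, 3.14]. Speed limits (rad/s): [2.79, 2.79, 3.14, 3.14, 3.14, 3.14].

### API

Orientations are given as a unit quaternion [x, y, z, w].
In Python, from workcell import bot gives the robot as it stands.
- The arm moves only by the shell command python3 -m inch 'ROWS'. ROWS is JSON, one flat list of numbers, 7 for each row, row after row: the shift along the world's x, y, z in mm, then the turn, a rotation vector about the world's x, y, z in rad, then the opening in per cent of the stroke, from 0 (shut) to 100 (fully open). A call has 1 to 8 rows; each row is the pose to reach, as a shift and turn from the pose commanded when the call began; what a row does not reach only later rows make up. A row lasts 1/12 s, in which the tool goes at most 41.7 mm and 7.16 degrees, less where a joint would pass 70% of its speed; a pose out of reach is approached as far as the arm can. A call with a gripper value outside its range is refused whole. The fingers move at their own pace and stop on an object; the grip force is fixed at half the most. Time passes only in rows, so rows that repeat a pose let the fingers close. It gives the time, the measured TCP pose, the force, the opening and the grip force at its end, in the units of the state.
- bot.get_obs(): the state, without advancing time (a new reading comes with each control period).
- bot.camera(name): name is "scene" or "top"; returns the picture (420x560x3 uint8, blue, green, red); there is no depth.
- bot.camera_info(name): a dict with "intrinsics" (3x3 intrinsics, pixels), "camera_from_world" (4x4, takes a point from world to camera coordinates). Camera axes: x right, y down, z forward; pixel columns grow to the right and rows downward; lengths in m; the calibration is good to about 2 mm. A picture is of the moment at which its call begins. camera_info takes no time and is no camera call.
- bot.job_done(): hands the job in; it is judged then, once.
Trained networks look in the newest picture that a camera, given by its name, has taken for a name from the list of things; names that differ only in an ending like _2 or _b are one class to them, and where a whole thing is asked for, a point or a joint stands for the part that bears it (a point fixed in the world has none). Each returns a list of dicts, best first, with "confidence" (0 to 1); they miss things now and then, are a little off and sometimes report something else, mostly with a low value. They report only what shows in the picture. A call takes as long as a camera call.
- bot.silhouettes(camera, target): "mask" (420x560 bool, what is visible of it) and "uv" ([column, row] in pixels, amid what is visible of it).
- bot.spot_point(camera, target): "uv" ([column, row] in pixels: a listed point, or the origin of a listed thing).
The state is a dict: "clock": time; "joint_pos": joint angles; "joint_vel": joint speeds; "tau": joint torques, N m; "eef_pos": TCP position; "tool_rot": TCP orientation; "ft_force": force on the tool from outside, world axes, zero at the start; "ft_torque": the same for the moment, N m; "grip_width": finger opening in m; "grasp_force": force on a finger pad.
Only numpy, scipy, OpenCV 4.12 (cv2) and the standard library are available. Lean on these libraries where they do the work, as an engineer would, in place of code of your own. Each camera call takes 0.05 s, during which the arm holds its last target. There are 200 camera calls.

## Working session

There is one attempt and no reset: what is moved stays moved. The work goes in short steps, Python scripts to look and compute and a shell command to move; the robot and the scene stay as the last step left them, time stands still between calls to the robot, and variables do not carry over. Pictures are saved under pics/ and viewed, at most 10 in all, crops included, and the job is handed in when it is done.

```bash
mkdir -p pics; cat > h.py <<'E'
import numpy as np,cv2
from workcell import bot
def ray(cam,uv,z):
    i=bot.camera_info(cam);K=np.array(i["intrinsics"]);T=np.array(i["camera_from_world"])
    R=T[:3,:3];t=T[:3,3];c=-R.T@t;d=R.T@np.linalg.inv(K)@[uv[0],uv[1],1]
    return c+d*(z-c[2])/d[2]
def proj(cam,p):
    i=bot.camera_info(cam);K=np.array(i["intrinsics"]);T=np.array(i["camera_from_world"])
    q=K@(T[:3,:3]@np.array(p)+T[:3,3]);return q[:2]/q[2]
E
python3 - <<'E'
from h import *
o=bot.get_obs();print(o["eef_pos"],o["tool_rot"],o["clock"])
for c in["top","scene"]:
    im=bot.camera(c);cv2.imwrite(f"pics/{c}0.png",im)
    for n,z in[("left_axis",.055),("right_axis",.055),("left_fin",.089),("right_fin",.089),("lid_ridge",.078),("lockbox",0),("lemon",0),("garlic",0),("mug",0),("onion",0)]:
        r=bot.spot_point(c,n)
        for q in r[:1]:print(c,n,np.round(q["uv"]),round(q["confidence"],2),np.round(ray(c,q["uv"],z),4))
E
```

```text
[0.15700446 0.47407626 0.25240471] [ 1.59215544e-01  9.87243261e-01 -1.06111631e-03 -1.69639353e-04] 0.0
top left_axis [202. 240.] 0.57 [0.4241 0.1983 0.055 ]
top right_axis [243. 234.] 0.66 [0.4424 0.0915 0.055 ]
top left_fin [217. 229.] 0.93 [0.4517 0.1559 0.089 ]
top right_fin [233. 225.] 0.62 [0.4627 0.1153 0.089 ]
top lid_ridge [287. 228.] 0.64 [ 0.4601 -0.0246  0.078 ]
top lockbox [246. 233.] 0.58 [0.4473 0.0872 0.    ]
top lemon [156. 252.] 0.87 [0.3865 0.3347 0.    ]
top garlic [263. 163.] 0.65 [0.6457 0.0451 0.    ]
top mug [425. 231.] 0.8 [ 0.4647 -0.418   0.    ]
top onion [140. 206.] 0.81 [0.5145 0.387  0.    ]
scene left_axis [214. 203.] 0.59 [0.4345 0.1958 0.055 ]
scene right_axis [242. 213.] 0.63 [0.4469 0.0874 0.055 ]
scene left_fin [223. 197.] 0.5 [0.445  0.1617 0.089 ]
scene right_fin [239. 198.] 0.54 [0.4703 0.1178 0.089 ]
scene lid_ridge [272. 219.] 0.89 [ 0.4587 -0.0224  0.078 ]
scene lockbox [244. 226.] 0.94 [ 0.4494  0.0868 -0.    ]
scene lemon [173. 209.] 0.69 [0.3753 0.3408 0.    ]
scene garlic [283. 199.] 0.64 [0.6315 0.0584 0.    ]
scene mug [388. 299.] 0.9 [ 0.4437 -0.4179  0.    ]
scene onion [195. 184.] 0.92 [0.5185 0.3759 0.    ]
```

View pics/top0.png

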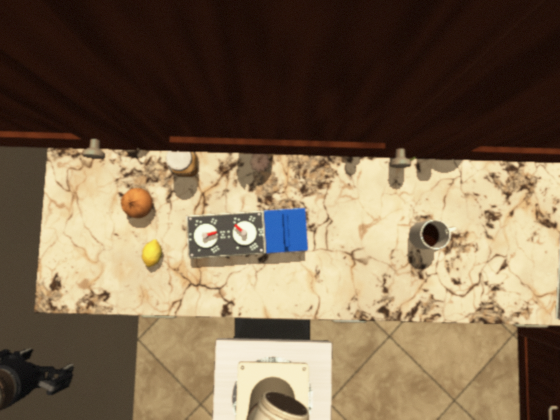

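View pics/scene0.png

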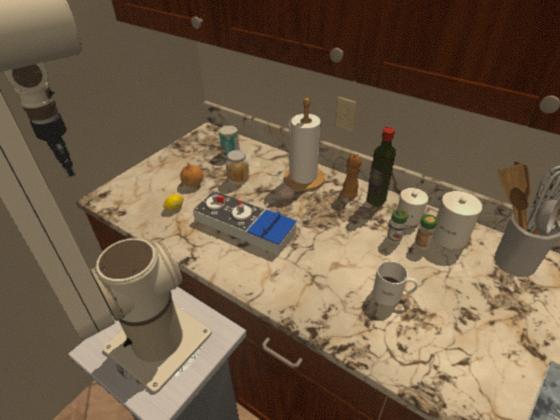

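The top view shows the box at about (247,232), the left hub at (206,237) with its fin pointing right, and the right hub at (245,234) with its fin pointing up-left. The scene view agrees and shows nothing else standing close to the box. Next I fit the box pose and overlay it on a crop to check.

```bash
cat >> h.py <<'E'
def fit(P,Q):
    P=np.array(P);Q=np.array(Q);p=P-P.mean(0);q=Q-Q.mean(0)
    a=np.arctan2((p[:,0]*q[:,1]-p[:,1]*q[:,0]).sum(),(p*q).sum())
    R=np.array([[np.cos(a),-np.sin(a)],[np.sin(a),np.cos(a)]]);return a,R,Q.mean(0)-R@P.mean(0)
E
python3 - <<'E'
from h import *
im=bot.camera("top");hsv=cv2.cvtColor(im,cv2.COLOR_BGR2HSV)
L=[(0,.107),(0,.005),(0,-.105),(0,0)];Z=[.055,.055,.078,0]
A={};
for c in["top","scene"]:
    if c=="scene":bot.camera(c)
    A[c]=[ray(c,bot.spot_point(c,n)[0]["uv"],z)[:2] for n,z in zip(["left_axis","right_axis","lid_ridge","lockbox"],Z)]
    a,R,t=fit(L,A[c]);print(c,a,t)
a,R,t=fit(L+L,A["top"]+A["scene"]);print(a,t)
# dial hubs: white-disc & red
s=8;x0,y0=180,200;w,h=100,70
big=cv2.resize(im[y0:y0+h,x0:x0+w+0],None,fx=s,fy=s,interpolation=cv2.INTER_CUBIC)
def W(p,z):return np.r_[t+R@np.array(p),z]
def pt(p,z):
    u=proj("top",W(p,z));return tuple(int(v) for v in (u-[x0,y0]+.5)*s)
for q in[(.058,.16),(-.058,.16),(.058,-.048),(-.058,-.048)]:cv2.circle(big,pt(q,.055),4,(0,255,0),-1)
for yc in(.107,.005):
    for z,c in((.089,(0,255,255)),(.066,(255,255,0))):cv2.circle(big,pt((0,yc),z),4,c,-1)
    for k in range(360):
        cv2.circle(big,pt((.031*np.cos(k/57.3),yc+.031*np.sin(k/57.3)),.066),0,(255,0,255),-1)
cv2.imwrite("pics/c1.png",big)
red=((hsv[...,0]<8)|(hsv[...,0]>172))&(hsv[...,1]>150)&(hsv[...,2]>100)
red[:200]=0;red[270:]=0
n,lab,st,ce=cv2.connectedComponentsWithStats(red.astype(np.uint8))
for i in range(1,n):
    if st[i,4]>8:
        P=ray("top",ce[i],.086)[:2];b=R.T@(P-t);print(ce[i],st[i,4],"box",b)
        for yc in(.107,.005):
            d=b-[0,yc]
            if np.hypot(*d)<.04:print("r",np.hypot(*d),"ang",np.degrees(np.arctan2(d[1],d[0])),"val",(5*np.pi/6-np.arctan2(d[1],d[0]))%(2*np.pi))
for n,yc in(("left_fin",.107),("right_fin",.005)):
  for c in["top","scene"]:
    d=R.T@(ray(c,bot.spot_point(c,n)[0]["uv"],.089)[:2]-t)-[0,yc];print(n,c,d,(5*np.pi/6-np.arctan2(d[1],d[0]))%(2*np.pi))
E
```

```text
top 0.1427957861738003 [0.44677243 0.08175973]
scene 0.09018284658557742 [0.44674156 0.08160082]
0.11763533554013128 [0.44675905 0.08167991]
[237.16666667 227.16666667] 18 box [0.01381706 0.02069255]
r 0.020908548480958754 ang 48.63655317748837 val 1.7691258882230123
[211.61904762 233.33333333] 21 box [0.00384162 0.08762624]
r 0.019750963128072254 ang -78.78432747399489 val 3.9930397913821327
left_fin top [ 0.00795917 -0.02807472] 3.9125394845514254
left_fin scene [ 0.01560008 -0.03072935] 3.71903296435603
right_fin top [0.01467332 0.02485102] 1.5805663973467516
right_fin scene [0.01444259 0.01707995] 1.7491243096133413
```

View pics/c1.png

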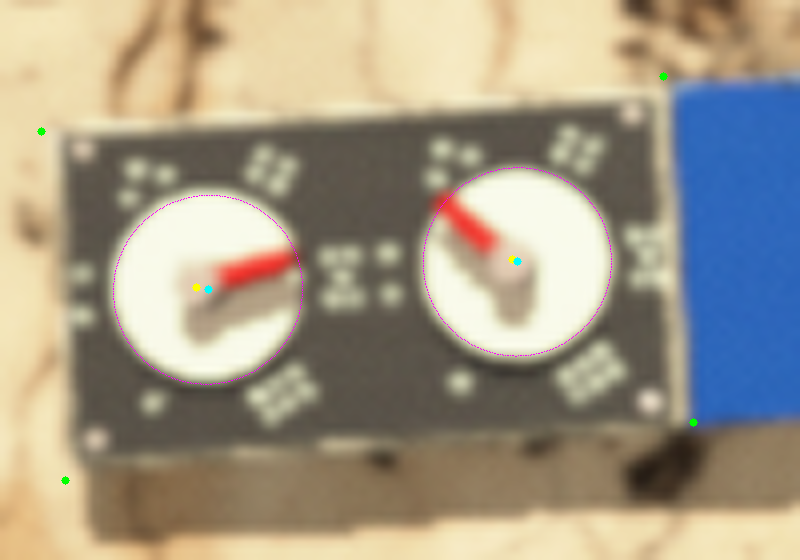

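The crop shows both disc outlines fitting well, but the corners show the yaw is slightly too large. I refit the yaw on the bolts at crop (83,150), (95,440), (632,114) and (650,402), and on the 2-dot/5-dot midpoints at (212,286) and (518,265).

```bash
python3 - <<'E'
from h import *
px=lambda u:ray("top",np.array(u)/8+[180,200]-.5,.055)[:2]
b=[px(u) for u in[(83,150),(95,440),(632,114),(650,402)]]
d=[px((212,286)),px((518,265))]
v=(b[0]-b[2])+(b[1]-b[3])+(d[0]-d[1]);print("span",np.linalg.norm(b[0]-b[2]),np.linalg.norm(b[0]-b[1]),np.linalg.norm(d[0]-d[1]))
a=np.arctan2(-v[0],v[1]);R=np.array([[np.cos(a),-np.sin(a)],[np.sin(a),np.cos(a)]])
t=(np.mean(b,0)+np.mean(d,0))/2-R@[0,.056];print("yaw",a,"t",t)
np.savez("box.npz",a=a,R=R,t=t)
for n,yc,uv in(("L",.107,(211.62,233.33)),("R",.005,(237.17,227.17))):
    ax=t+R@[0,yc];e=R.T@(ray("top",uv,.085)[:2]-ax);f=np.arctan2(e[1],e[0])
    # tip pick from crop
    print(n,"axis",ax,"r",np.hypot(*e),"val",(5*np.pi/6-f)%(2*np.pi),"world fin deg",np.degrees(f+a),"grasp r21",ax+.021*np.array([np.cos(f+a),np.sin(f+a)]))
print("ridge",t+R@[0,-.105])
E
```

```text
span 0.18340312573834117 0.09630110475403718 0.10180532336612144
yaw 0.09496312780487406 t [0.44577184 0.0820374 ]
L axis [0.43562605 0.1885553 ] r 0.01982029608613639 val 4.044365225199826 world fin deg -76.28407178084603 grasp r21 [0.44060532 0.16815415]
R axis [0.44529774 0.08701487] r 0.02120603555138969 val 1.7895911161772333 world fin deg 52.90496842151908 grasp r21 [0.45796365 0.10376523]
ridge [ 0.45572799 -0.02248951]
```

```bash
python3 -m inch '[283,-306,-50,0,0,-0.99,45, 283,-306,-50,0,0,-0.99,45, 283,-306,-50,0,0,-0.99,45, 283,-306,-50,0,0,-0.99,45, 283,-306,-50,0,0,-0.99,45, 283,-306,-50,0,0,-0.99,45, 283,-306,-50,0,0,-0.99,45, 283,-306,-50,0,0,-0.99,45]'; python3 -c "
from h import *
o=bot.get_obs();print(o['eef_pos'],o['tool_rot'],o['joint_pos'])"
```

```text
clock: 2.47
eef_pos: [0.383, 0.23, 0.2137]
tool_rot: [0.611, 0.791, 0.0, 0.0]
ft_force: [0.7, 0.9, 0.3]
grip_width: 0.0384
grasp_force: 0.0
[0.382963   0.23002489 0.2136983 ] [6.11402557e-01 7.91319598e-01 4.40394153e-04 1.11022925e-04] [ 5.40822322e-01  1.57903835e-01 -2.04458903e-01  1.20753235e+00
  1.13418029e-04  1.85648615e+00]
```

```bash
python3 -m inch '[57.5,-62,-60,0,0,0,45, 57.5,-62,-84,0,0,0,45, 57.5,-62,-84,0,0,0,45, 57.5,-62,-84,0,0,0,45]'; python3 - <<'E'
from h import *
o=bot.get_obs();print(o['eef_pos'])
for c in("top","scene"):
    im=bot.camera(c)
    u=proj(c,o['eef_pos']-[0,0,.02]).astype(int);print(u)
    x,y=u-[40,30]
    cv2.imwrite(f"pics/l_{c}.png",cv2.resize(im[y:y+60,x:x+80],None,fx=5,fy=5,interpolation=cv2.INTER_CUBIC))
a=np.vstack([cv2.imread("pics/l_top.png"),cv2.imread("pics/l_scene.png")]);cv2.imwrite("pics/l.png",a)
E
```

```text
clock: 2.8
eef_pos: [0.4386, 0.1655, 0.1246]
tool_rot: [0.611, 0.791, -0.004, -0.001]
ft_force: [-0.3, 0.4, 0.0]
grip_width: 0.0386
grasp_force: 0.0
[0.43855436 0.16548209 0.12460285]
[211 233]
[220 193]
```

View pics/l.png

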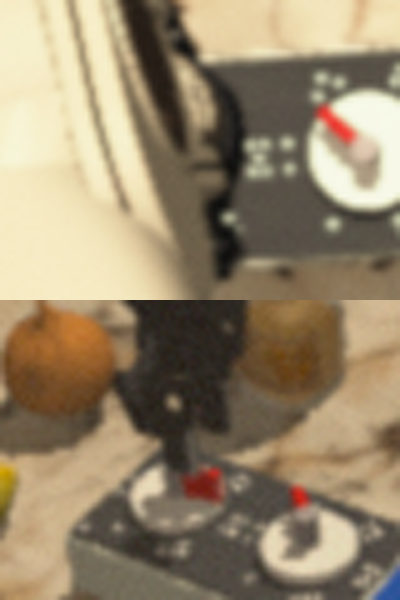

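```bash
python3 - <<'E'
from h import *
o=bot.get_obs();p=o['eef_pos'];print(p)
i=bot.camera_info("scene");T=np.array(i["camera_from_world"]);print("cam",-T[:3,:3].T@T[:3,3])
u0=proj("scene",np.array([.43855436,.16548209,.1246-.02])).astype(int)-[40,30]
yd=np.array([np.cos(.255),np.sin(.255),0])
for s in(-1,1):
  for r in (.019,.0335):
    print(s,r,(proj("scene",p+s*r*yd-[0,0,.016])-u0+.5)*5+[0,300])
b=np.load("box.npz");f=np.radians(-76)
for nm,yc,fd in(("L",.107,-76.3),("R",.005,52.9)):
  ax=b["t"]+b["R"]@[0,yc];f=np.radians(fd)
  for r in(.005,.031):print(nm,r,(proj("scene",[ax[0]+r*np.cos(f),ax[1]+r*np.sin(f),.089])-u0+.5)*5+[0,300])
E
```

```text
[0.43878542 0.16866959 0.12850524]
cam [-0.26609861 -0.57257991  0.91393455]
-1 0.019 [184.91633001 462.97865219]
-1 0.0335 [174.18884922 476.96978701]
1 0.019 [212.22855291 427.35714883]
1 0.0335 [222.3556422  414.14906443]
L 0.005 [183.11348797 467.01190797]
L 0.031 [219.34312252 475.98644421]
R 0.005 [306.90330851 509.9720317 ]
R 0.031 [297.11283767 484.71442164]
```

```bash
python3 -m inch '[2,-1,-20,0,0,0,45, 2,-1,-37,0,0,0,45, 2,-1,-37,0,0,0,45, 2,-1,-37,0,0,0,0, 2,-1,-37,0,0,0,0, 2,-1,-37,0,0,0,0, 2,-1,-37,0,0,0,0, 2,-1,-37,0,0,0,0]'
```

```text
clock: 3.57
eef_pos: [0.4386, 0.1689, 0.0943]
tool_rot: [0.608, 0.794, -0.001, -0.002]
ft_force: [-8.8, -1.2, 10.9]
grip_width: 0.0066
grasp_force: 59.2
```

```bash
python3 -m inch '[-1.5,0,2,0,0,0,0, 0.6,0.8,2,0,0,0.12,0, 2.8,1.8,2,0,0,0.24,0, 5,3.1,2,0,0,0.36,0, 6.9,4.6,2,0,0,0.48,0, 8.7,6.4,2,0,0,0.6,0, 10.2,8.4,2,0,0,0.72,0, 10.2,8.4,2,0,0,0.72,0]'
```

```text
clock: 4.23
eef_pos: [0.4497, 0.1772, 0.0944]
tool_rot: [0.289, 0.957, -0.001, -0.002]
ft_force: [-5.1, 0.6, -2.4]
grip_width: 0.0063
grasp_force: 61.1
```

```bash
python3 -m inch '[0.3,2.1,0,0,0,0.12,0, 1.3,4.4,0,0,0,0.24,0, 2,6.8,0,0,0,0.36,0, 2.5,9.2,0,0,0,0.48,0, 2.6,11.7,0,0,0,0.6,0, 2.5,14.2,0,0,0,0.72,0, 2.1,16.6,0,0,0,0.84,0, 2.1,16.6,0,0,0,0.84,0]'
```

```text
clock: 4.9
eef_pos: [0.4523, 0.1931, 0.0945]
tool_rot: [-0.125, 0.992, -0.001, -0.001]
ft_force: [-4.6, -2.0, -2.8]
grip_width: 0.0062
grasp_force: 61.0
```

```bash
python3 -m inch '[-1.2,2.4,0,0,0,0.12,0, -2.4,4.6,0,0,0,0.24,0, -4,6.8,0,0,0,0.37,0, -4,6.8,0,0,0,0.37,0, -4,6.8,0,0,0,0.37,0]'; python3 -m inch '[0,0,0,0,0,0,45, 0,0,0,0,0,0,45, 0,0,0,0,0,0,45, 0,0,30,0,0,0,45, 0,0,60,0,0,0,45, 0,0,60,0,0,0,45]'
```

```text
clock: 5.32
eef_pos: [0.4492, 0.1997, 0.0945]
tool_rot: [-0.302, 0.953, -0.001, -0.001]
ft_force: [-2.4, -3.4, -4.2]
grip_width: 0.0062
grasp_force: 60.8
clock: 5.82
eef_pos: [0.4542, 0.2027, 0.161]
tool_rot: [-0.304, 0.953, 0.001, 0.007]
ft_force: [0.8, -0.1, 0.1]
grip_width: 0.0388
grasp_force: 0.0
```

```bash
python3 -m inch '[4,-35,0,0,0,0.1,45, 4,-70,0,0,0,0.2,45, 4,-98,0,0,0,0.31,45, 4,-98,0,0,0,0.31,45, 4,-98,-20,0,0,0.31,45, 4,-98,-20,0,0,0.31,45, 4,-98,-20,0,0,0.31,45]'
python3 - <<'E'
from h import *
o=bot.get_obs();print(o['eef_pos'],o['joint_pos'][5])
im=bot.camera("scene");bt=bot.camera("top")
for c in("top","scene"):
  for q in bot.spot_point(c,"left_fin")[:1]+bot.spot_point(c,"right_fin")[:1]:print(c,ray(c,q["uv"],.089),q["confidence"])
u=proj("scene",[.44,.13,.1]).astype(int);x,y=u-[45,40]
a=cv2.resize(im[y:y+70,x:x+90],None,fx=4,fy=4,interpolation=cv2.INTER_CUBIC)
u=proj("top",[.44,.13,.1]).astype(int);x,y=u-[45,35]
b=cv2.resize(bt[y:y+70,x:x+90],None,fx=4,fy=4,interpolation=cv2.INTER_CUBIC)
cv2.imwrite("pics/r.png",np.vstack([b,a]))
E
```

```text
clock: 6.4
eef_pos: [0.4535, 0.1027, 0.1344]
tool_rot: [-0.448, 0.894, 0.0, -0.0]
ft_force: [0.5, 0.9, 0.8]
grip_width: 0.0385
grasp_force: 0.0
[0.45352104 0.10268698 0.13442073] -0.7064868711776668
top [ 0.45806413 -0.02523525  0.089     ] 0.27
scene [0.4635278  0.20675532 0.089     ] 0.72
scene [0.46083229 0.11946627 0.089     ] 0.58
```

View pics/r.png

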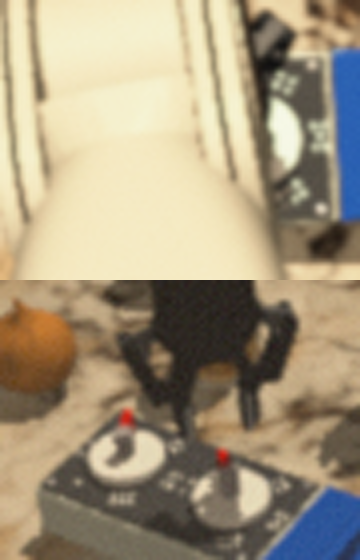

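The lower (scene) part shows the open fingertips at (182,430) and (250,425), on either side of the right fin tip at (222,458). The left fin at (126,418) points at its 3 dots. The top camera is blocked by the arm. The fingers can go down and pinch.

```bash
python3 -m inch '[2,0,-20,0,0,0,45, 2,0,-39,0,0,0,45, 2,0,-39,0,0,0,45, 2,0,-39,0,0,0,0, 2,0,-39,0,0,0,0, 2,0,-39,0,0,0,0, 2,0,-39,0,0,0,0, 2,0,-39,0,0,0,0]'
```

```text
clock: 7.37
eef_pos: [0.4557, 0.1034, 0.0968]
tool_rot: [-0.449, 0.894, 0.001, 0.001]
ft_force: [-3.9, 4.2, 6.7]
grip_width: 0.0066
grasp_force: 61.8
```

```bash
python3 -m inch '[1.3,-1.2,0,0,0,-0.12,0, 3,-2.8,0,0,0,-0.24,0, 4.4,-4.8,0,0,0,-0.36,0, 5.5,-6.9,0,0,0,-0.48,0, 6.4,-9.1,0,0,0,-0.6,0, 7.1,-11.4,0,0,0,-0.72,0, 7.4,-13.8,0,0,0,-0.84,0, 7.4,-13.8,0,0,0,-0.84,0]'
```

```text
clock: 8.03
eef_pos: [0.4639, 0.0881, 0.0968]
tool_rot: [-0.043, 0.999, -0.0, 0.001]
ft_force: [-1.0, 0.5, 6.1]
grip_width: 0.0062
grasp_force: 61.7
```

```bash
python3 -m inch '[0.1,-2.4,0,0,0,-0.12,0, -0.1,-4.8,0,0,0,-0.24,0, -0.7,-7.1,0,0,0,-0.36,0, -1.4,-9.4,0,0,0,-0.48,0, -2.5,-11.6,0,0,0,-0.6,0, -3.8,-13.6,0,0,0,-0.72,0, -5.3,-15.4,0,0,0,-0.84,0, -5.3,-15.4,0,0,0,-0.84,0]'
```

```text
clock: 8.7
eef_pos: [0.4581, 0.0718, 0.0968]
tool_rot: [0.368, 0.93, -0.001, 0.001]
ft_force: [-2.8, -3.1, 6.0]
grip_width: 0.0063
grasp_force: 61.9
```

```bash
python3 -m inch '[-2,-1.6,0,0,0,-0.12,0, -4.2,-3,0,0,0,-0.24,0, -6.3,-4.2,0,0,0,-0.36,0, -8.5,-5,0,0,0,-0.48,0, -10.8,-5.6,0,0,0,-0.6,0, -13.1,-5.8,0,0,0,-0.72,0, -13.1,-5.8,0,0,0,-0.72,0, -13.1,-5.8,0,0,0,-0.72,0]'; python3 -m inch '[0,0,0,0,0,0,45, 0,0,0,0,0,0,45, 0,0,0,0,0,0,45, 0,0,35,0,0,0,45, 0,0,65,0,0,0,45, 0,0,65,0,0,0,0, 0,0,65,0,0,0,0]'
```

```text
clock: 9.37
eef_pos: [0.4446, 0.0654, 0.0968]
tool_rot: [0.671, 0.742, -0.002, 0.002]
ft_force: [-4.0, -5.5, 9.7]
grip_width: 0.0059
grasp_force: 62.3
clock: 9.95
eef_pos: [0.4466, 0.0678, 0.1624]
tool_rot: [0.67, 0.742, 0.002, 0.002]
ft_force: [0.1, -0.6, -0.4]
grip_width: 0.0152
grasp_force: 0.0
```

```bash
python3 -m inch '[4,-32,0,0,0,0,0, 4,-61,0,0,0,0,0, 4,-61,0,0,0,0,0, 4,-61,-30,0,0,0,0, 4,-61,-55,0,0,0,0, 4,-61,-55,0,0,0,0]'
python3 - <<'E'
from h import *
o=bot.get_obs();print(o['eef_pos'])
im=bot.camera("scene");b=np.load("box.npz")
tc=b["t"]-[.002,0]
print("box frame",b["R"].T@(o['eef_pos'][:2]-tc))
for q in bot.spot_point("scene","lid_ridge")[:1]:print(b["R"].T@(ray("scene",q["uv"],.078)[:2]-tc))
x,y=proj("scene",[.44,.07,.08]).astype(int)-[50,40]
cv2.imwrite("pics/p.png",cv2.resize(im[y:y+80,x:x+110],None,fx=6,fy=6,interpolation=cv2.INTER_CUBIC))
E
```

```text
clock: 10.45
eef_pos: [0.4443, 0.0064, 0.1006]
tool_rot: [0.671, 0.742, -0.004, -0.004]
ft_force: [-1.5, 1.4, -0.6]
grip_width: 0.0001
grasp_force: 0.0
[0.44425774 0.00642473 0.10060553]
box frame [-0.00668592 -0.07531806]
[-0.00969285 -0.10354549]
```

View pics/p.png

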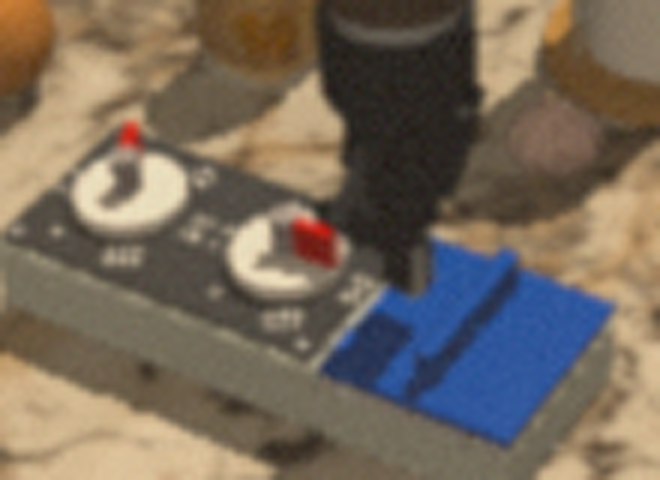

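The left fin at (130,135) points at 3 dots and the right fin at (320,243) points at the 5-dot group (358,290). The fingertips at (410,280) are over the lid, left of the ridge that runs (510,260) to (410,395). I lower the fingers and push.

```bash
python3 -m inch '[5,0,-13,0,0,0,0, 5,0,-13,0,0,0,0, 6,-12,-13,0,0,0,0, 7,-24,-13,0,0,0,0, 8,-36,-13,0,0,0,0, 8,-36,-13,0,0,0,0]'
```

```text
clock: 11.05
eef_pos: [0.4574, -0.0303, 0.0938]
tool_rot: [0.671, 0.742, 0.0, 0.001]
ft_force: [0.2, -0.5, 0.7]
grip_width: 0.0005
grasp_force: 0.0
```

```bash
python3 - <<'E'
from h import *
o=bot.get_obs();print(o['eef_pos'],o['ft_force'])
im=bot.camera("scene");b=np.load("box.npz");tc=b["t"]-[.002,0]
print("box frame",b["R"].T@(o['eef_pos'][:2]-tc))
for q in bot.spot_point("scene","lid_ridge")[:1]:print(b["R"].T@(ray("scene",q["uv"],.078)[:2]-tc))
x,y=proj("scene",[.44,.07,.08]).astype(int)-[50,40]
cv2.imwrite("pics/p2.png",cv2.resize(im[y:y+80,x:x+110],None,fx=6,fy=6,interpolation=cv2.INTER_CUBIC))
E
```

```text
[ 0.45738875 -0.03028611  0.09381116] [ 0.21573249 -0.52872568  0.66396398]
box frame [ 0.00290499 -0.11310859]
[-0.00484377 -0.13164584]
```

View pics/p2.png

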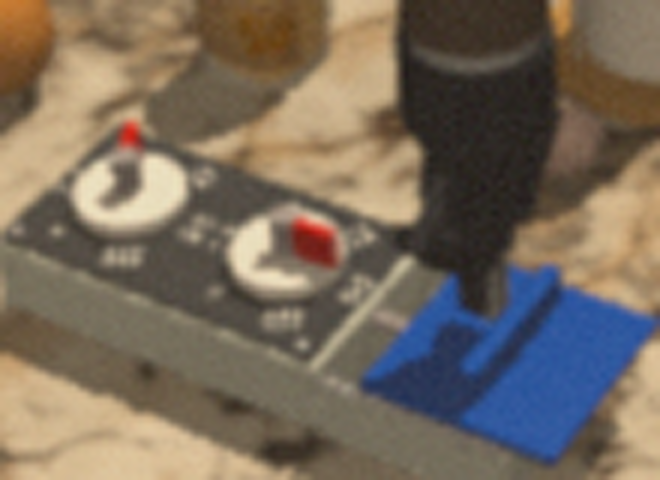

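The lid is already sliding: the gap at the compartment's left edge (370,340) is open by about 27 mm and the ridge is at (515,320). I keep pushing.

```bash
python3 -m inch '[1,-12,-4,0,0,0,0, 2,-24,-4,0,0,0,0, 4,-34,-4,0,0,0,0, 4,-42,-4,0,0,0,0, 4,-45,-4,0,0,0,0, 4,-45,-4,0,0,0,0, 4,-45,-4,0,0,0,0]'
```

```text
clock: 11.73
eef_pos: [0.4607, -0.0749, 0.0887]
tool_rot: [0.671, 0.742, -0.0, 0.0]
ft_force: [-0.7, -0.0, -0.2]
grip_width: -0.0001
grasp_force: 0.0
```

```bash
python3 -m inch '[0,-2,0,0,0,0,0, 0,-3,0,0,0,0,0, 0,-3,0,0,0,0,0]'; python3 -m inch '[0,12,0,0,0,0,0, 0,25,0,0,0,0,0, 0,25,35,0,0,0,0, 0,50,75,0,0,0,0, 0,80,110,0,0,0,0, 0,80,110,0,0,0,0, 0,80,110,0,0,0,0]'
python3 - <<'E'
from h import *
im=bot.camera("scene");b=np.load("box.npz");tc=b["t"]-[.002,0]
for q in bot.spot_point("scene","lid_ridge")[:1]:print(b["R"].T@(ray("scene",q["uv"],.078)[:2]-tc))
x,y=proj("scene",[.44,.07,.08]).astype(int)-[50,40]
cv2.imwrite("pics/p3.png",cv2.resize(im[y:y+85,x:x+120],None,fx=6,fy=6,interpolation=cv2.INTER_CUBIC))
E
```

```text
clock: 11.98
eef_pos: [0.4606, -0.0757, 0.0887]
tool_rot: [0.67, 0.742, 0.002, -0.001]
ft_force: [-0.2, 5.2, 2.1]
grip_width: 0.0
grasp_force: 3.2
clock: 12.57
eef_pos: [0.4627, 0.0038, 0.2016]
tool_rot: [0.669, 0.743, 0.002, 0.003]
ft_force: [0.7, 0.5, -0.4]
grip_width: 0.0003
grasp_force: 0.0
[ 0.01670987 -0.17744909]
```

View pics/p3.png

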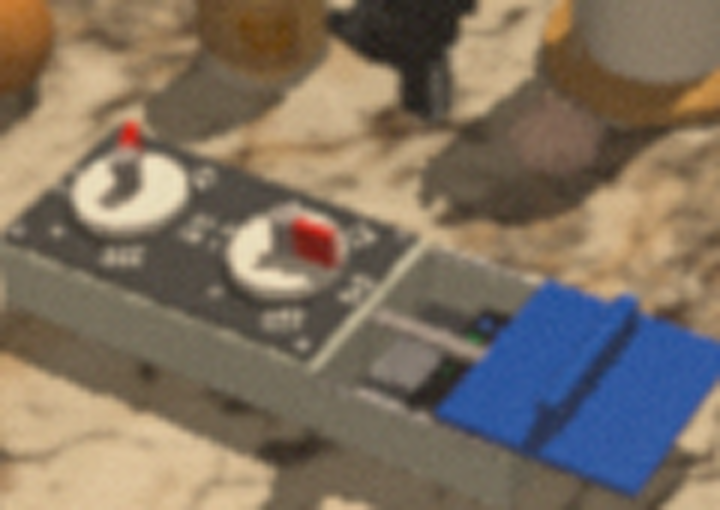

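The lid is at its stop: the ridge at (585,370) measures about -177 mm in the box's frame, against -175 mm fully open. The push met a stop force of 5 N, and the arm is now clear of the box.

```bash
python3 -c "
from h import *
print(bot.job_done())"
```

```text
the job is handed in; nothing more can be done
None
```

The job is handed in: left dial at three dots, right dial at five dots, lid slid open to its stop, arm clear of the box, and the lemon, garlic, mug and onion untouched, at about 12.6 s on the robot's clock; the hand-in call returned no verdict.

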